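Hold a small litho stone in the corner stop

ROBOT

A 6-joint arm with a two-finger parallel gripper is mounted at the origin on a cart in front of the work surface, level with it; the furniture and walls round the work are solid. World frame = base frame: x ahead of the robot, y to its left, z up, the work surface at z = 0. Lengths are in m, angles in degrees, forces in N, time in s.
With the tool pointing down it reaches from about 0.3 to 0.75 m from the base axis. Payload 8.5 kg.
Tool frame: the origin (TCP) lies between the finger pads; the fingertips stand env.finger_overhang ahead of it and the grasp point (between the pads) lies 2 mm behind it (env.finger_overhang is the distance from the TCP to the fingertips, in m); z points along the fingers, y is the line along which they close (so a half turn about z gives the same grasp; the last joint's range is limited). The gripper opens to 85 mm and grips with 20 to 120 N. Pads are 22 mm wide; open, the fingers measure 114 mm over their backs; the gripper's body (76 mm by 85 mm) begins 54 mm behind the grasp point. The pads swing forward as they close: fully open they stand 13 mm farther back than shut.
Start: joints at [56.018, 21.807, 74.336, -0, 83.858, -12.336], TCP at [0.203, 0.511, 0.248] pointing down, gripper open.
Joint ranges: [-178.18, 178.18], [-50.72, 133.34], [12.68, 142.11], [-81.47, 261.47], [9.98, 163.14], [-165.26, 165.26]. Speed limits (degrees/s): [136.94, 136.94, 180, 180, 180, 180].

INTERFACE

Orientations are given as a 3x3 rotation matrix whose columns are the frame's x, y, z axes.
In Python, from rig import env gives the robot as it stands. The module is installed in compiled form; this text tells all that it offers.
- The arm moves only by the tool jog_arm, never from a script. Its arguments are lists of equal length, an entry for each row: "hand": the finger opening in m, from 0 to 0.0854; "travel": the shift along the world's x, y, z in m, a list of three; "yaw": the turn about the world's z in rad. A call has exactly 5 rows; each row shifts and turns the commanded pose from where the row before left it; what a row does not reach is not made up. A row lasts 1/8 s, in which the tool goes at most 62.5 mm and 10.7 degrees, less where a joint would pass 70% of its speed; a pose out of reach is approached as far as the arm can. A call is refused whole if a number of a shift passes 0.0625 or a number of a turn 0.188, either way. A call with a gripper value outside its range is refused whole. The fingers move at their own pace and stop on an object; "grip_force" is the grip in N (left out, the last holds). Time passes only in rows, so rows that do not move let the fingers close, or fill a call up. It gives the time, the measured TCP pose, the force, the opening and the grip force at its end, in the units of the state.
- env.observe(): the state, without advancing time (a new reading comes with each control period).
- env.get_image(name): name is "scene" or "top" or "wrist"; returns the picture (384x512x3 uint8, red, green, blue); there is no depth.
- env.calibration(name): a dict with "fx", "fy", "cx", "cy" (pixels), "position" and "rotation" of the camera in the world; the wrist camera has in their place "hand_eye" (4x4, takes a point from camera to tool coordinates, whose origin is the TCP and whose axes are the flange's). Camera axes: x right, y down, z forward; pixel columns grow to the right and rows downward; lengths in m; the calibration is good to about 2 mm. A picture is of the moment at which its call begins: read the wrist's pose just before it. calibration takes no time and is no camera call.
- env.close_job(): hands the job in; it is judged then, once.
The state is a dict: "time_s": time; "q": joint angles; "qvel": joint speeds; "joint_efforts": joint torques, N m; "position": TCP position; "tool_rot": TCP orientation; "ft_force": force on the tool from outside, world axes, zero at the start; "wrist_torque": the same for the moment, N m; "grip_width": finger opening in m; "gripper_force": force on a finger pad.
Only numpy, scipy, OpenCV 4.12 (cv2) and the standard library are available. Lean on these libraries where they do the work, as an engineer would, in place of code of your own. Each camera call takes 0.05 s, during which the arm holds its last target. There are 200 camera calls.

TASK

The small litho stone is to have its edges dressed in the wooden corner stop: first take the greasy black crayon off the corner stop and put it down on the counter clear of the board, never letting it touch the stone. Then set the stone flat on the board and push it fully home into the corner, with one long side flush against the far fence and one end flush against the left fence. Finish still gripping the stone and pressing it firmly against both fences at once, without letting go and without disturbing the two tins, the solvent can or the grey polishing stick.

Things in the scene. Friction and masses are not known exactly. Their poses are not given: they have to be found in the camera images.
- corner_board: Corner stop: a plywood board 165 (its x) x 190 (its y) mm, fixed on the counter; origin at the centre of its underside, z up, its bed is 12 mm above the counter. Its x axis points away from the robot (turned up to 0.25 rad), its y axis to the left. Two fences 14 mm high above the bed, 18 mm thick, run along its far (+x) and left (+y) edges; the other sides are open.
- corner (a point): Where the planes of the two fences' bearing faces meet, at bed level: 61.5 mm in x and 72 mm in y from the board's origin, 12 mm up; axes as the board's. The stone fully home has its centre 28 mm in -x and 50 mm in -y from here. A gap of about 9 mm between the fences at the corner lets grit out.
- far_fence: Far fence, a wooden strip along the board's y, 172 mm long, 14 mm high, 18 mm thick (fixed). Origin at the middle of the bearing face (the face towards the robot), at bed level; axes as the board's.
- left_fence: Left fence, a wooden strip along the board's x, 130 mm long, 14 mm high, 18 mm thick (fixed). Origin at the middle of the bearing face (the face towards the right), at bed level; axes as the board's.
- litho_stone: Small litho stone, a cream block 56 (its x) x 100 (its y) x 48 (z) mm, about 0.65 kg, five grey to black patches on top. It starts flat on the counter left of the corner stop, in front of a red case 50 mm high, turned 0 to 0.55 rad from the world's axes. Origin at the centre of its underside. Held across x, fingertips 20 mm or more above its underside, the fingers pass over the fences.
- crayon: Greasy black crayon stub, 8 (x) x 60 (its y, its length) x 8 mm, 12 g, on the bed of the corner stop, long axis within 0.6 rad of the board's y. Origin at the centre of its underside. (Another crayon lies on the grey slab; leave it.) Right of the board, the open counter is a strip from its front edge at world x = 0.47 to a 12 mm thick grey slab that begins at x = 0.545.
- quart_tin: Bystander: quart tin, white with a red band, diameter 95, height 113 mm, behind the board; origin at the centre of its underside.
- solvent_can: Bystander: dark half-litre solvent can with a black cap, 47 x 73 x 154 mm, behind the board; origin at the centre of its underside.
- rub_block: Bystander: grey-green polishing stick 22 x 70 x 22 mm, on the counter to the right of the board; origin at the centre of its underside.
- ink_tin: Bystander: ink tin with black bands, diameter 69, height 53 mm, on the counter far right; origin at the centre of its underside.

How it is judged (in metres and radians):
On the way, in this order (a step that is already met when the one before it is completed fails the run):
1. the crayon lies on the counter, clear of the board and let go ((x of crayon in the frame of corner_board above 0.088 m or x of crayon in the frame of corner_board below -0.088 m or y of crayon in the frame of corner_board above 0.1 m or y of crayon in the frame of corner_board below -0.1 m) and height (world z) of crayon between -0.006 and 0.015 m and contact force between each of the fingers, corner_board and crayon below 0.05 N), for 0.2 s.
2. the stone has been set flat on the board (angle between litho_stone's own z axis and vertical below 0.03 rad and z of litho_stone in the frame of corner_board between 0.009 and 0.015 m and x of litho_stone in the frame of corner_board between -0.08 and 0.07 m and y of litho_stone in the frame of corner_board between -0.1 and 0.08 m), for 0.1 s.
At the end, for the whole second after the job is handed in: The stone lies flat on the bed, within 4 mm of fully home and square within 0.03 rad, pressing each fence (a long side the far one, an end the left one) with over 2 N, at rest and still held by the fingers (over 2 N); the crayon lies let go on the counter, clear of the board (all of step 1 and angle between litho_stone's own z axis and vertical below 0.03 rad and z of litho_stone in the frame of corner_board between 0.009 and 0.015 m and x of litho_stone in the frame of corner between -0.032 and -0.024 m and y of litho_stone in the frame of corner between -0.054 and -0.046 m and angle between the x axis of litho_stone and the x axis of corner_board, either way round below 0.03 rad and contact force between litho_stone and far_fence above 2 N and contact force between litho_stone and left_fence above 2 N and contact force between the fingers and litho_stone above 2 N and linear speed of litho_stone below 0.01 m/s); the arm keeps its last pose, push and grip.
It fails at once if the greasy crayon touches the stone (contact force between litho_stone and crayon above 0.05 N).
It fails at once if the quart tin is moved by more than 20 mm (distance of quart_tin from where it was at the start of the episode above 0.02 m).
It fails at once if the solvent can is moved by more than 20 mm (distance of solvent_can from where it was at the start of the episode above 0.02 m).
It fails at once if the rub block is moved by more than 20 mm (distance of rub_block from where it was at the start of the episode above 0.02 m).
It fails at once if the ink tin is moved by more than 20 mm (distance of ink_tin from where it was at the start of the episode above 0.02 m).
It also fails if it takes over 67 s, if anything falls off the work surface, if the arm or the gripper's body presses on something with over 40 N, if the wrist force passes 120 N, or if a joint passes its speed limit or range.

## Working session

There is one attempt and no reset: what is moved stays moved. The work goes in short steps, Python scripts to look and compute and a tool call to move; the robot and the scene stay as the last step left them, time stands still between calls to the robot, and variables do not carry over. Pictures are saved under pics/ and viewed, at most 10 in all, crops included, and the job is handed in when it is done.

Besides the shell and the picture viewer there is one more tool, called after "Emit:" by a JSON object that holds its "op" and its "data", one argument or row to a line. jog_arm: Moves the arm, as the interface text tells. Its arguments: {"type":"object","properties":{"hand":{"type":"array"},"travel":{"type":"array"},"yaw":{"type":"array"},"grip_force":{"type":"number"}},"required":["hand","travel","yaw"]}

```bash
mkdir -p pics
cat > h.py <<'E'
import numpy as np, cv2
from rig import env
def cam(n):
    c=env.calibration(n)
    if 'position' in c: R=np.array(c['rotation']);p=np.array(c['position'])
    else:
        s=env.observe();H=np.array(c['hand_eye']);T=np.array(s['tool_rot'])
        R=T@H[:3,:3];p=np.array(s['position'])+T@H[:3,3]
    return dict(K=np.array([[c['fx'],0,c['cx']],[0,c['fy'],c['cy']],[0,0,1]]),R=R,p=p)
def snap(n,f):
    c=cam(n);im=env.get_image(n);cv2.imwrite('pics/'+f,im[:,:,::-1]);return c,im
def ray(c,uv):
    d=c['R']@np.linalg.solve(c['K'],[uv[0],uv[1],1]);return c['p'],d
def onz(c,uv,z):
    p,d=ray(c,uv);return p+d*(z-p[2])/d[2]
def proj(c,P):
    q=c['K']@(c['R'].T@(np.asarray(P,float)-c['p']));return q[:2]/q[2]
def tri(obs):
    A=0;b=0
    for c,uv in obs:
        p,d=ray(c,uv);d=d/np.linalg.norm(d);M=np.eye(3)-np.outer(d,d);A=A+M;b=b+M@p
    return np.linalg.solve(A,b)
E
python3 - <<'E'
from h import *
s=env.observe();print(s['position'],s['tool_rot'],s['grip_width'],env.finger_overhang,s['time_s'])
a,i=snap('top','t1.png');b,j=snap('scene','s1.png');c,k=snap('wrist','w1.png')
print(a,b,c)
E
```

```text
[0.20269297 0.51099403 0.24767724] [[-9.29502709e-01  3.68814196e-01 -8.95797482e-04]
 [ 3.68815110e-01  9.29501886e-01 -1.28753718e-03]
 [ 3.57783458e-04 -1.52715295e-03 -9.99998770e-01]] 0.08538902682931236 0.017 0.0
{'K': array([[373.24892185,   0.        , 254.98823016],
       [  0.        , 373.24892185, 192.28534759],
       [  0.        ,   0.        ,   1.        ]]), 'R': array([[ 0.01549074, -0.98016159,  0.19759375],
       [-0.99978112, -0.0179631 , -0.01072601],
       [ 0.01406262, -0.19738435, -0.98022531]]), 'p': array([ 0.35884521, -0.07475297,  1.43935788])} {'K': array([[353.54906417,   0.        , 257.27982521],
       [  0.        , 353.54906417, 189.76495188],
       [  0.        ,   0.        ,   1.        ]]), 'R': array([[ 0.84589459, -0.39443633,  0.35900184],
       [-0.53325732, -0.61291297,  0.58307317],
       [-0.00994836, -0.6846588 , -0.72879582]]), 'p': array([ 0.25123994, -0.70922644,  0.82891955])} {'K': array([[275.16112462,   0.        , 256.09468684],
       [  0.        , 275.16112462, 193.95595223],
       [  0.        ,   0.        ,   1.        ]]), 'R': array([[ 3.68796152e-01,  8.95221959e-01,  2.50134048e-01],
       [ 9.29510243e-01, -3.55097548e-01, -9.95813186e-02],
       [-3.25396006e-04,  2.69227367e-01, -9.63076590e-01]]), 'p': array([0.14011845, 0.53660754, 0.37321498])}
```

Run:
```python
import cv2,numpy as np
t=cv2.imread('pics/t1.png');s=cv2.imread('pics/s1.png')
cv2.imwrite('pics/t1c.png',cv2.resize(t[120:320,130:400],(800,592),interpolation=cv2.INTER_CUBIC))
```

```text
(no output)
```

View pics/s1.png

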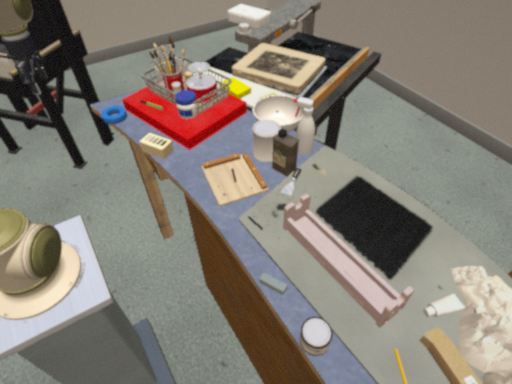

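View pics/t1.png

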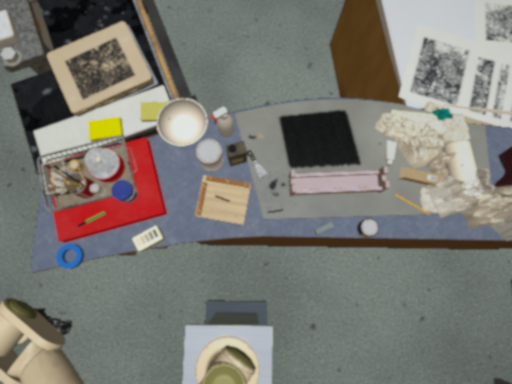

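The scene view shows the board at about (235,178), the crayon on it at (235,176) and the stone at (155,145). In the top view the board is at (222,200), the crayon at (222,197), the stone at (148,238) and the polishing stick at (324,228).

Run:
```python
from h import *
t=cam('top');s=cam('scene')
print('board',onz(t,(222,200),.012),onz(s,(235,180),.012))
print('crayon',tri([(t,(222.5,197)),(s,(235,176))]))
print('stone',onz(t,(148,237),.048),onz(s,(156,143),.048),tri([(t,(148,236)),(s,(156,142))]))
for n,uv in dict(rub=(324,228),ink=(369,227),quart=(208,152),can=(237,150),slabcorner=(262,217)).items(): print(n,onz(t,uv,0.02))
```

```text
board [0.61369445 0.03714859 0.012     ] [0.615886   0.02055712 0.012     ]
crayon [0.62499306 0.03562491 0.01309772]
stone [0.46338882 0.30307548 0.048     ] [0.45877127 0.29479158 0.048     ] [0.4646532  0.30496188 0.04383802]
rub [ 0.51077844 -0.35577119  0.02      ]
ink [ 0.51753304 -0.52839856  0.02      ]
quart [0.80419388 0.09821756 0.02      ]
can [ 0.81475207 -0.01627508  0.02      ]
slabcorner [ 0.54892093 -0.11862891  0.02      ]
```

View pics/w1.png

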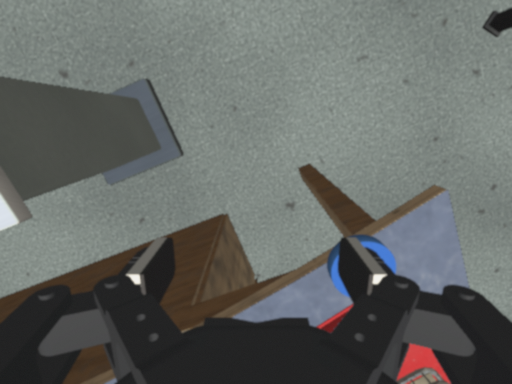

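The wrist view shows only the counter edge and the blue tape ring at (365,265), with no stone or board yet. I'll move so the camera sees both.

Emit:
{"op": "jog_arm", "data": {
  "hand": [0.085,0.085,0.085,0.085,0.085],
  "travel": [
    [0.02,-0.03,0.02],
    [0.03,-0.04,0.02],
    [0.03,-0.04,0.02],
    [0.03,-0.04,0.01],
    [0.03,-0.04,0]
  ],
  "yaw": [-0.12,-0.12,-0.12,-0.12,-0.12]
}}

```text
time_s: 0.78
position: [0.3437, 0.3199, 0.319]
tool_rot: [[-0.556, 0.831, 0.001], [0.831, 0.556, 0.001], [-0.0, 0.001, -1.0]]
ft_force: [0.3, -0.2, -0.8]
grip_width: 0.0852
gripper_force: 0.0
```

Emit:
{"op": "jog_arm", "data": {
  "hand": [0.085,0.085,0.085,0.085,0.085],
  "travel": [
    [0.03,-0.04,0],
    [0.04,-0.04,0],
    [0.04,-0.04,0],
    [0.04,-0.04,0],
    [0.04,-0.03,0]
  ],
  "yaw": [-0.12,-0.12,-0.12,-0.12,-0.12]
}}

```text
time_s: 1.4
position: [0.534, 0.1294, 0.3182]
tool_rot: [[0.012, 1.0, -0.0], [1.0, -0.012, 0.0], [0.0, -0.0, -1.0]]
ft_force: [0.2, 0.8, 0.1]
grip_width: 0.0854
gripper_force: 0.0
```

Run:
```python
from h import *
import pickle
s=env.observe();print(s['position'],s['tool_rot'],s['q'],s['time_s'])
c,k=snap('wrist','w2.png');pickle.dump(c,open('w2.pkl','wb'))
cv2.imwrite('pics/w2b.png',cv2.resize(cv2.imread('pics/w2.png'),(800,600),interpolation=cv2.INTER_CUBIC))
```

```text
[0.53397128 0.12940915 0.318184  ] [[ 1.19901772e-02  9.99928053e-01 -3.53835516e-04]
 [ 9.99928115e-01 -1.19901667e-02  3.16247993e-05]
 [ 2.73799772e-05 -3.54189267e-04 -9.99999937e-01]] [1.27352269e+00 1.95271103e+01 6.63678823e+01 2.26797629e-03
 9.41252354e+01 1.96068817e+00] 1.4
```

View pics/w2b.png

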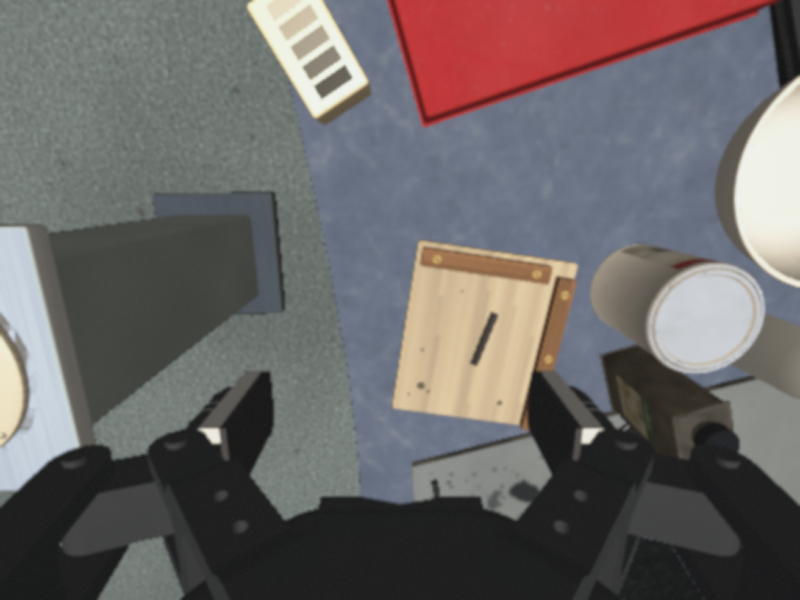

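The wrist view (800 px scale) shows the board's corners at (420,241), (578,263), (393,407) and about (523,427). The crayon runs from (495,315) to (474,364), and the stone's top is at about (315,35), cut off at the image's edge.

Run:
```python
from h import *
import pickle
c=pickle.load(open('w2.pkl','rb'));k=1.5625
f=lambda u,v,z:onz(c,((u+.5)/k-.5,(v+.5)/k-.5),z)
a,b,d,e=[f(*x,.012) for x in [(420,241),(578,263),(393,407),(523,427)]]
for p in (a,b,d,e):print(p.round(4))
print('sizes',np.linalg.norm(b-a),np.linalg.norm(a-d), 'ang',np.arctan2(*(b-a)[1::-1]),np.arctan2(*(a-d)[1::-1])-np.pi/2)
p,q=f(495,315,.02),f(474,364,.02);print('cr',p,q,(p+q)/2,np.linalg.norm(p-q),np.arctan2(*(p-q)[1::-1])-np.pi/2)
print('stone top corners',[f(u,v,.048).round(4) for u,v in[(368,82),(318,113),(248,5)]])
# slab corner, case corner
print(f(413,463,.012),f(425,125,.0),f(425,125,.05))
t=cam('top');s=cam('scene');m=(p+q)/2
print(proj(t,m),proj(s,m))
```

```text
[0.5545 0.1422 0.012 ]
[0.715 0.118 0.012]
[ 0.5244 -0.0425  0.012 ]
[ 0.6713 -0.0695  0.012 ]
sizes 0.1622970507213516 0.18711630262680515 ang -0.14978492332392598 -0.16159524638827882
cr [0.63150811 0.06621321 0.02      ] [0.61171981 0.01187944 0.02      ] [0.62161396 0.03904633 0.02      ] 0.05782504291304549 -0.34926781728906264
stone top corners [array([0.5095, 0.2799, 0.048 ]), array([0.4662, 0.2565, 0.048 ]), array([0.4152, 0.337 , 0.048 ])]
[ 0.54648558 -0.11517441  0.012     ] [0.559845   0.25174249 0.        ] [0.55709321 0.24566852 0.05      ]
[221.42570547 197.6068944 ] [233.58058577 174.24114681]
```

Emit:
{"op": "jog_arm", "data": {
  "hand": [0.04,0.04,0.04,0.04,0.04],
  "travel": [
    [0.022,-0.022,-0.035],
    [0.022,-0.022,-0.035],
    [0.022,-0.022,-0.035],
    [0.021,-0.022,-0.035],
    [0,0,-0.01]
  ],
  "yaw": [-0.08,-0.08,-0.08,-0.095,0]
}}

```text
time_s: 2.08
position: [0.6198, 0.0419, 0.1653]
tool_rot: [[0.337, 0.941, -0.005], [0.941, -0.337, 0.0], [-0.001, -0.004, -1.0]]
ft_force: [-1.1, 0.3, -0.3]
grip_width: 0.0397
gripper_force: 0.0
```

Run:
```python
from h import *
import pickle
s=env.observe();print(s['position'],s['q'],s['grip_width'],s['time_s'])
c,k=snap('wrist','w3.png');pickle.dump(c,open('w3.pkl','wb'))
cv2.imwrite('pics/w3b.png',cv2.resize(cv2.imread('pics/w3.png'),(800,600),interpolation=cv2.INTER_CUBIC))
```

```text
[0.61977856 0.04191814 0.16531434] [-7.03042384e+00  3.27561298e+01  6.96532899e+01 -9.35452559e-03
  7.78497070e+01  1.26857035e+01] 0.0397431023674848 2.075
```

View pics/w3b.png

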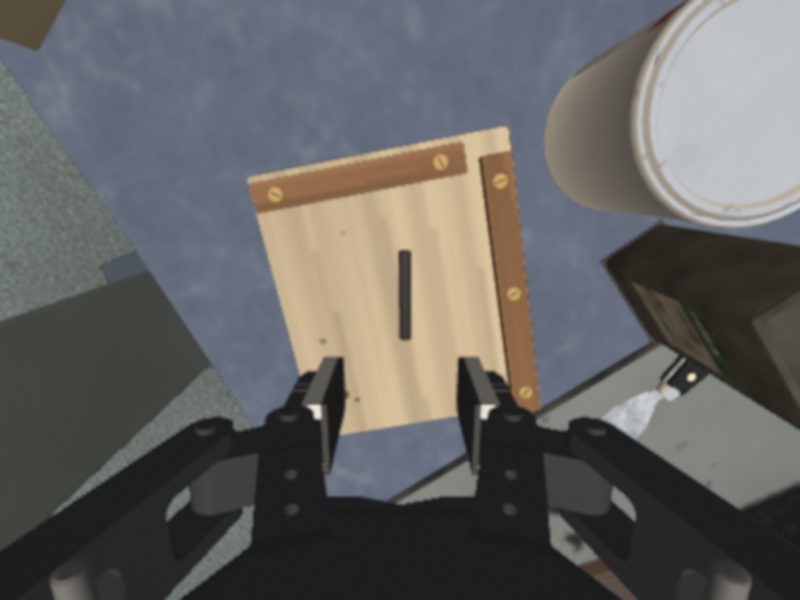

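The crayon stands upright in the image, ends (405,250) and (404,340), midway between the fingers. The board's corners are at (250,178), (508,127), (538,412), and the fences' bearing edges are visible.

Run:
```python
from h import *
import pickle
c2=pickle.load(open('w2.pkl','rb'));c3=pickle.load(open('w3.pkl','rb'));k=1.5625
g=lambda u,v:((u+.5)/k-.5,(v+.5)/k-.5)
f=lambda u,v,z,c=c3:onz(c,g(u,v),z)
p,q=f(405,250,.02),f(404,340,.02);print('cr',p,q,(p+q)/2,np.linalg.norm(p-q),np.arctan2(*(p-q)[1::-1])-np.pi/2)
print('tri crayon ends',tri([(c2,g(495,315)),(c3,g(405,250))]),tri([(c2,g(474,364)),(c3,g(404,340))]))
a,b,e=[f(*x,.012) for x in [(250,178),(508,127),(538,412)]]
print(a,b,e,np.linalg.norm(b-a),np.linalg.norm(b-e),np.arctan2(*(b-a)[1::-1]),np.arctan2(*(b-e)[1::-1])-np.pi/2)
print('tri',tri([(c2,g(420,241)),(c3,g(250,178))]),tri([(c2,g(578,263)),(c3,g(508,127))]))
# fence top bearing edges
l1,l2=f(256,213,.026),f(466,171,.026);r1,r2=f(481,158,.026),f(508,405,.026)
print('left f',l1,l2,np.arctan2(*(l2-l1)[1::-1]),'far f',r1,r2,np.arctan2(*(r1-r2)[1::-1])-np.pi/2)
th=-.155;x=np.array([np.cos(th),np.sin(th)]);y=np.array([-x[1],x[0]])
print('corner from fences', ((r1+r2)/2)[:2]@x*x+((l1+l2)/2)[:2]@y*y, 'from far-left board corner', b[:2]-.021*x-.023*y, 'alt near-left',a[:2]+.144*x-.023*y)
```

```text
cr [0.63193158 0.06740878 0.02      ] [0.61106768 0.01064245 0.02      ] [0.62149963 0.03902561 0.02      ] 0.06047907209276958 -0.3522143549373218
tri crayon ends [0.63164151 0.06698363 0.02072708] [0.61139465 0.0116953  0.02112023]
[0.55570666 0.14120019 0.012     ] [0.71498585 0.11550433 0.012     ] [ 0.68280278 -0.07691361  0.012     ] 0.16133857988640446 0.19509078860645723 -0.1599477829294056 -0.16572211951794147
tri [0.5546546  0.14169821 0.00852769] [0.71754477 0.11618741 0.00439492]
left f [0.55490331 0.11974765 0.026     ] [0.68158095 0.10013471 0.026     ] -0.15360592250061023 far f [0.69198251 0.10411186 0.026     ] [ 0.66292216 -0.05565412  0.026     ] -0.17992618313209374
corner from fences [0.68911481 0.09886709] from far-left board corner [0.69068687 0.09602205] alt near-left [0.69442958 0.09624519]
```

Emit:
{"op": "jog_arm", "data": {
  "hand": [0.025,0.025,0.025,0.025,0.025],
  "travel": [
    [0.001,-0.0025,-0.03],
    [0,0,-0.035],
    [0,0,-0.035],
    [0,0,-0.02],
    [0,0,-0.008]
  ],
  "yaw": [-0.01,0,0,0,0],
  "grip_force": 20
}}

```text
time_s: 2.75
position: [0.6206, 0.0416, 0.0405]
tool_rot: [[0.343, 0.939, -0.0], [0.939, -0.343, 0.0], [0.0, -0.0, -1.0]]
ft_force: [-1.0, -0.1, -0.3]
grip_width: 0.0252
gripper_force: 0.0
```

Emit:
{"op": "jog_arm", "data": {
  "hand": [0.025,0.015,0.0,0.0,0.0],
  "travel": [
    [0.001,-0.002,-0.005],
    [0,0,-0.004],
    [0,0,0],
    [0,0,0],
    [0,0,0]
  ],
  "yaw": [0,0,0,0,0]
}}

```text
time_s: 3.38
position: [0.622, 0.0387, 0.0316]
tool_rot: [[0.345, 0.939, 0.0], [0.939, -0.345, -0.0], [0.0, 0.0, -1.0]]
ft_force: [-0.4, 0.4, 1.1]
grip_width: 0.0076
gripper_force: 23.6
```

Emit:
{"op": "jog_arm", "data": {
  "hand": [0,0,0,0,0],
  "travel": [
    [0,0,0.02],
    [0,0,0.03],
    [-0.03,-0.04,0],
    [-0.03,-0.04,0],
    [-0.03,-0.04,0]
  ],
  "yaw": [0,0,0.09,0.09,0.09]
}}

```text
time_s: 4.0
position: [0.531, -0.0823, 0.0816]
tool_rot: [[0.079, 0.997, 0.001], [0.997, -0.079, -0.0], [-0.0, 0.001, -1.0]]
ft_force: [1.3, -0.0, 0.5]
grip_width: 0.0074
gripper_force: 23.4
```

Emit:
{"op": "jog_arm", "data": {
  "hand": [0,0,0,0,0],
  "travel": [
    [-0.027,-0.038,0],
    [0,0,-0.02],
    [0,0,-0.025],
    [0,0,-0.01],
    [0,0,0]
  ],
  "yaw": [0.08,0,0,0,0]
}}

```text
time_s: 4.62
position: [0.5049, -0.1192, 0.0262]
tool_rot: [[0.002, 1.0, -0.001], [1.0, -0.002, 0.0], [0.0, -0.001, -1.0]]
ft_force: [-0.3, 0.1, 0.6]
grip_width: 0.0076
gripper_force: 23.4
```

Emit:
{"op": "jog_arm", "data": {
  "hand": [0,0,0,0,0.02],
  "travel": [
    [0,0,-0.003],
    [0,0,-0.003],
    [0,0,0],
    [0,0,0],
    [0,0,0]
  ],
  "yaw": [0,0,0,0,0]
}}

```text
time_s: 5.25
position: [0.5049, -0.1193, 0.0205]
tool_rot: [[0.002, 1.0, 0.0], [1.0, -0.002, -0.0], [-0.0, 0.0, -1.0]]
ft_force: [0.7, 0.1, 0.4]
grip_width: 0.0198
gripper_force: 0.0
```

Emit:
{"op": "jog_arm", "data": {
  "hand": [0.025,0.025,0.025,0.04,0.06],
  "travel": [
    [0,0,0],
    [0,0,0],
    [0,0,0.03],
    [0,0.0,0.05],
    [0,0.0,0.06]
  ],
  "yaw": [0,0,0,0,0]
}}

```text
time_s: 5.88
position: [0.5044, -0.1191, 0.1613]
tool_rot: [[0.002, 1.0, -0.002], [1.0, -0.002, 0.001], [0.001, -0.002, -1.0]]
ft_force: [0.7, -0.9, 0.1]
grip_width: 0.0566
gripper_force: 0.0
```

Run:
```python
from h import *
snap('wrist','w4.png')
```

Emit:
{"op": "jog_arm", "data": {
  "hand": [0.085,0.085,0.085,0.085,0.085],
  "travel": [
    [0,0.03,0.02],
    [-0.005,0.045,0.02],
    [-0.005,0.045,0.02],
    [-0.005,0.045,0],
    [-0.005,0.045,0]
  ],
  "yaw": [0,0,0,0.05,0.05]
}}

```text
time_s: 6.55
position: [0.4845, 0.0921, 0.2204]
tool_rot: [[-0.099, 0.995, 0.001], [0.995, 0.099, -0.0], [-0.0, 0.001, -1.0]]
ft_force: [0.5, -0.4, 0.0]
grip_width: 0.0846
gripper_force: 0.0
```

Emit:
{"op": "jog_arm", "data": {
  "hand": [0.085,0.085,0.085,0.085,0.085],
  "travel": [
    [-0.005,0.045,0],
    [-0.005,0.045,0],
    [-0.005,0.045,0],
    [-0.005,0.04,0],
    [0,0,0]
  ],
  "yaw": [0.1,0.1,0.1,0.1,0]
}}

```text
time_s: 7.18
position: [0.4641, 0.2677, 0.2199]
tool_rot: [[-0.481, 0.877, -0.0], [0.877, 0.481, 0.0], [0.0, -0.0, -1.0]]
ft_force: [-0.3, 0.0, 0.0]
grip_width: 0.085
gripper_force: 0.0
```

Run:
```python
from h import *
import pickle
s=env.observe();print(s['position'],s['tool_rot'][:2],s['q'],s['time_s'])
c,k=snap('wrist','w5.png');pickle.dump(c,open('w5.pkl','wb'))
a=cv2.imread('pics/w4.png');b=cv2.imread('pics/w5.png')
m=np.zeros((384,800,3),np.uint8);m[:,:512]=b;m[:216,512:]=cv2.resize(a,(288,216),interpolation=cv2.INTER_AREA)
cv2.imwrite('pics/m5.png',m)
```

```text
[0.46414744 0.26769714 0.21990426] [[-4.81241595e-01  8.76587946e-01 -3.16262883e-04]
 [ 8.76587966e-01  4.81241649e-01  1.18928118e-04]] [ 1.73012081e+01  2.16893516e+01  7.94388947e+01  1.21220273e-02
  7.88870281e+01 -1.14676565e+01] 7.175
```

View pics/m5.png

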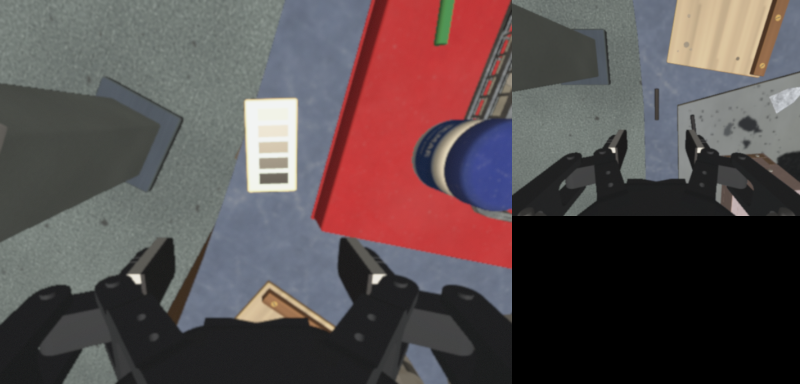

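The inset shows the crayon let go on the counter at (657,104), clear of board and slab. The stone's top has its corners at about (246,100), (297,98), (298,191), (247,192), nearly square to the hand. Red case edge to its right at (315,215).

Run:
```python
from h import *
import pickle
c=pickle.load(open('w5.pkl','rb'));c2=pickle.load(open('w2.pkl','rb'));k=1.5625
im=cv2.imread('pics/w5.png');m=(im.min(2)>165).astype(np.uint8);m=cv2.morphologyEx(m,cv2.MORPH_CLOSE,np.ones((25,25)))
cs,_=cv2.findContours(m[60:230,210:330],0,1);q=max(cs,key=cv2.contourArea)
r=cv2.minAreaRect(q);B=cv2.boxPoints(r)+[210,60];print(B)
for z in (.044,.048):
    P=np.array([onz(c,b,z)[:2] for b in B]);L=[np.linalg.norm(P[i]-P[i-1]) for i in range(4)];print(z,P.round(4),np.round(L,4),P.mean(0))
    for i in range(4): d=P[i]-P[i-1];print(np.arctan2(d[1],d[0]))
g=lambda u,v:((u+.5)/k-.5,(v+.5)/k-.5)
print(tri([(c2,g(366,82)),(c,(298,191))]),tri([(c2,g(318,113)),(c,(247,192))]))
print('case',onz(c,(316,217),.0),onz(c,(321,230),0),onz(c,(378,0),.05),onz(c,(316,217),.05))
```

```text
[[245.  98.]
 [296.  98.]
 [296. 191.]
 [245. 191.]]
0.044 [[0.4129 0.3391]
 [0.4592 0.3646]
 [0.5106 0.279 ]
 [0.4599 0.2512]] [0.0997 0.0528 0.0998 0.0578] [0.46066566 0.30848037]
2.0621086328771634
0.5021894916052835
-1.0297225151707494
-2.639658410842298
0.048 [[0.4131 0.339 ]
 [0.4588 0.3641]
 [0.5096 0.2797]
 [0.4596 0.2522]] [0.0984 0.0521 0.0985 0.057 ] [0.46028515 0.30873588]
2.0621086328771634
0.5021894916052833
-1.0297225151707492
-2.639658410842297
[0.5092673  0.28026072 0.05186987] [0.46420272 0.25453513 0.0503331 ]
case [0.56400981 0.25393637 0.        ] [0.57989351 0.24133307 0.        ] [0.48110704 0.47470392 0.05      ] [0.54489653 0.26462059 0.05      ]
```

Emit:
{"op": "jog_arm", "data": {
  "hand": [0.085,0.085,0.085,0.085,0.085],
  "travel": [
    [-0.002,0.02,-0.03],
    [-0.002,0.021,-0.03],
    [0,0,-0.04],
    [0,0,-0.035],
    [0,0,-0.025]
  ],
  "yaw": [0.01,0,0,0,0]
}}

```text
time_s: 7.85
position: [0.4609, 0.3053, 0.0588]
tool_rot: [[-0.484, 0.875, -0.001], [0.875, 0.484, -0.001], [-0.0, -0.002, -1.0]]
ft_force: [0.2, 0.4, 0.0]
grip_width: 0.0849
gripper_force: 0.0
```

Emit:
{"op": "jog_arm", "data": {
  "hand": [0.085,0.085,0.085,0.06,0.05],
  "travel": [
    [0,0,-0.012],
    [0,0,-0.01],
    [0,0,0],
    [0,0,0],
    [0,0,0]
  ],
  "yaw": [0,0,0,0,0],
  "grip_force": 40
}}

```text
time_s: 8.48
position: [0.4611, 0.3068, 0.0392]
tool_rot: [[-0.487, 0.874, 0.001], [0.874, 0.487, 0.0], [-0.0, 0.001, -1.0]]
ft_force: [-0.4, -0.4, -0.1]
grip_width: 0.0551
gripper_force: 41.8
```

Emit:
{"op": "jog_arm", "data": {
  "hand": [0.05,0.05,0.05,0.05,0.05],
  "travel": [
    [0,0,0],
    [0,0,0.01],
    [0,0,0.02],
    [0,0,0.025],
    [0,0,0.03]
  ],
  "yaw": [0,0,0,0,0],
  "grip_force": 80
}}

```text
time_s: 9.1
position: [0.4602, 0.3065, 0.1238]
tool_rot: [[-0.486, 0.874, -0.002], [0.874, 0.486, -0.001], [0.0, -0.002, -1.0]]
ft_force: [0.6, -1.3, -6.2]
grip_width: 0.0544
gripper_force: 86.2
```

Emit:
{"op": "jog_arm", "data": {
  "hand": [0.05,0.05,0.05,0.05,0.05],
  "travel": [
    [0.01,-0.015,0],
    [0.02,-0.03,0],
    [0.02,-0.03,0],
    [0.02,-0.03,0],
    [0.02,-0.03,0]
  ],
  "yaw": [-0.04,-0.08,-0.08,-0.08,-0.08]
}}

```text
time_s: 9.72
position: [0.551, 0.1697, 0.1219]
tool_rot: [[-0.143, 0.99, -0.003], [0.99, 0.143, -0.0], [-0.0, -0.003, -1.0]]
ft_force: [0.9, 0.4, -6.3]
grip_width: 0.0541
gripper_force: 86.6
```

Emit:
{"op": "jog_arm", "data": {
  "hand": [0.05,0.05,0.05,0.05,0.05],
  "travel": [
    [0.02,-0.03,0],
    [0.02,-0.03,0],
    [0.02,-0.03,0],
    [0.015,-0.02,0],
    [0.005,-0.01,0]
  ],
  "yaw": [-0.08,-0.08,-0.08,-0.05,-0.02]
}}

```text
time_s: 10.35
position: [0.6308, 0.0498, 0.1217]
tool_rot: [[0.164, 0.986, -0.003], [0.986, -0.164, 0.0], [-0.0, -0.003, -1.0]]
ft_force: [-1.1, -0.2, -5.7]
grip_width: 0.0544
gripper_force: 86.5
```

Emit:
{"op": "jog_arm", "data": {
  "hand": [0.05,0.05,0.05,0.05,0.05],
  "travel": [
    [0.003,-0.005,-0.015],
    [0.001,-0.004,-0.02],
    [0,0,-0.015],
    [0,0,-0.008],
    [0,0,0]
  ],
  "yaw": [0,0,0,0,0]
}}

```text
time_s: 10.98
position: [0.6346, 0.0431, 0.0648]
tool_rot: [[0.161, 0.987, -0.001], [0.987, -0.161, 0.0], [0.0, -0.001, -1.0]]
ft_force: [0.4, 0.7, -6.6]
grip_width: 0.0547
gripper_force: 86.4
```

Run:
```python
from h import *
import pickle
s=env.observe();print(s['position'],s['time_s'])
c,k=snap('wrist','w6.png');pickle.dump(c,open('w6.pkl','wb'))
cv2.imwrite('pics/w6b.png',cv2.resize(cv2.imread('pics/w6.png'),(800,600),interpolation=cv2.INTER_CUBIC))
```

```text
[0.63457604 0.04311469 0.06479228] 10.975
```

View pics/w6b.png

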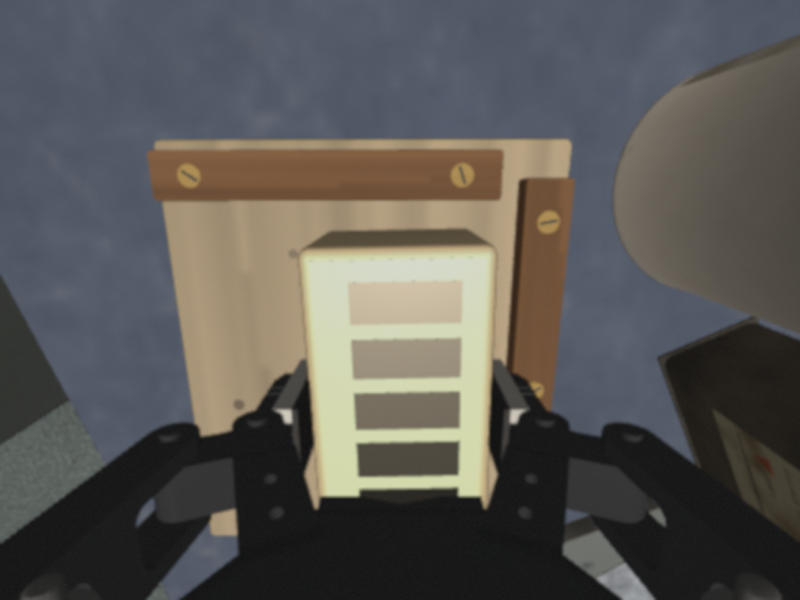

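The stone is held square between the fences: its left end is at row 248 against the left fence's bearing edge at row 199. Its right side is at column 495 against the far fence's bearing edge, at columns 520 to 511.

Run:
```python
from h import *
import pickle
c=pickle.load(open('w6.pkl','rb'));k=1.5625
f=lambda u,v,z:onz(c,((u+.5)/k-.5,(v+.5)/k-.5),z)[:2]
l1,l2=f(160,199,.026),f(500,199,.026);r1,r2=f(521,182,.026),f(511,400,.026)
ang=lambda d:np.arctan2(d[1],d[0])
print('left ang',ang(l2-l1),'far ang',ang(r1-r2)-np.pi/2)
zt=.0735
a,b=f(302,250,zt),f(495,248,zt);a2,b2=f(316,497,zt),f(488,497,zt)
print('stone',a,b,np.linalg.norm(a-b),ang(b-a),ang(a-a2)-np.pi/2,ang(b-b2)-np.pi/2)
th=-.162;x=np.array([np.cos(th),np.sin(th)]);y=np.array([-x[1],x[0]])
print('gaps far',((r1+r2)/2-b)@x,'left',((l1+l2)/2-(a+b)/2)@y, x,y)
```

```text
left ang -0.16132881781250832 far ang -0.1337905602602214
stone [0.61694535 0.09778129] [0.668886  0.0898837] 0.05253762897205713 -0.1508944714245017 -0.1662628934836219 -0.13040426909719893
gaps far 0.019812513625505932 left 0.011625105710909267 [ 0.98690667 -0.16129234] [0.16129234 0.98690667]
```

Emit:
{"op": "jog_arm", "data": {
  "hand": [0.05,0.05,0.05,0.05,0.05],
  "travel": [
    [0,0,-0.005],
    [0,0,-0.004],
    [0,0,-0.002],
    [0,0,-0.001],
    [0,0,0]
  ],
  "yaw": [0,0,0,0,0]
}}

```text
time_s: 11.65
position: [0.6349, 0.0427, 0.0533]
tool_rot: [[0.161, 0.987, -0.0], [0.987, -0.161, -0.0], [-0.0, -0.0, -1.0]]
ft_force: [0.1, 0.5, -5.4]
grip_width: 0.0543
gripper_force: 86.4
```

Emit:
{"op": "jog_arm", "data": {
  "hand": [0.05,0.05,0.05,0.05,0.05],
  "travel": [
    [0,0,-0.001],
    [0,0,-0.0005],
    [0,0,-0.0005],
    [0,0,0],
    [0,0,0]
  ],
  "yaw": [0,0,0,0,0]
}}

```text
time_s: 12.28
position: [0.6349, 0.0427, 0.0516]
tool_rot: [[0.161, 0.987, 0.0], [0.987, -0.161, -0.0], [-0.0, 0.0, -1.0]]
ft_force: [-2.2, 0.4, -3.1]
grip_width: 0.0544
gripper_force: 86.8
```

Emit:
{"op": "jog_arm", "data": {
  "hand": [0.05,0.05,0.05,0.05,0.05],
  "travel": [
    [0,0,-0.0005],
    [0,0,0],
    [0,0,0],
    [0,0,0],
    [0,0,0]
  ],
  "yaw": [0,0,0,0,0]
}}

```text
time_s: 12.9
position: [0.6349, 0.0427, 0.0515]
tool_rot: [[0.161, 0.987, 0.0], [0.987, -0.161, -0.0], [-0.0, 0.0, -1.0]]
ft_force: [-4.9, 0.4, 5.6]
grip_width: 0.0544
gripper_force: 87.9
```

Emit:
{"op": "jog_arm", "data": {
  "hand": [0.05,0.05,0.05,0.05,0.05],
  "travel": [
    [0.004,0.0016,0],
    [0.004,0.0016,0],
    [0.004,0.0016,0],
    [0.004,0.0016,0],
    [0,0,0]
  ],
  "yaw": [0,0,0,0,0]
}}

```text
time_s: 13.52
position: [0.6515, 0.0488, 0.0515]
tool_rot: [[0.161, 0.987, 0.002], [0.987, -0.161, -0.001], [-0.0, 0.002, -1.0]]
ft_force: [-2.4, -1.9, 5.4]
grip_width: 0.0545
gripper_force: 87.8
```

Emit:
{"op": "jog_arm", "data": {
  "hand": [0.05,0.05,0.05,0.05,0.05],
  "travel": [
    [0.001,-0.0002,0],
    [0.001,-0.0002,0],
    [0,0,0],
    [0,0,0],
    [0,0,0]
  ],
  "yaw": [0,0,0,0,0]
}}

```text
time_s: 14.15
position: [0.6526, 0.0488, 0.0515]
tool_rot: [[0.161, 0.987, -0.0], [0.987, -0.161, -0.0], [-0.0, -0.0, -1.0]]
ft_force: [-6.3, -0.3, 7.5]
grip_width: 0.0544
gripper_force: 88.2
```

Emit:
{"op": "jog_arm", "data": {
  "hand": [0.05,0.05,0.05,0.05,0.05],
  "travel": [
    [0.001,-0.0002,0],
    [0.001,-0.0002,0],
    [0,0,0],
    [0,0,0],
    [0,0,0]
  ],
  "yaw": [0,0,0,0,0]
}}

```text
time_s: 14.78
position: [0.6537, 0.0487, 0.0516]
tool_rot: [[0.161, 0.987, -0.002], [0.987, -0.161, 0.0], [0.0, -0.002, -1.0]]
ft_force: [-10.8, 0.2, 10.0]
grip_width: 0.0546
gripper_force: 88.6
```

Emit:
{"op": "jog_arm", "data": {
  "hand": [0.05,0.05,0.05,0.05,0.05],
  "travel": [
    [0.0002,0.001,0],
    [0.0002,0.001,0],
    [0,0,0],
    [0,0,0],
    [0,0,0]
  ],
  "yaw": [0,0,0,0,0]
}}

```text
time_s: 15.4
position: [0.6539, 0.0489, 0.0516]
tool_rot: [[0.162, 0.987, -0.003], [0.987, -0.162, -0.002], [-0.002, -0.003, -1.0]]
ft_force: [-13.4, -6.8, 11.9]
grip_width: 0.0546
gripper_force: 88.4
```

Emit:
{"op": "jog_arm", "data": {
  "hand": [0.05,0.05,0.05,0.05,0.05],
  "travel": [
    [0,0,0.0004],
    [0.0002,0.001,0],
    [0.0002,0.001,0],
    [0,0,0],
    [0,0,0]
  ],
  "yaw": [0,0,0,0,0]
}}

```text
time_s: 16.02
position: [0.6543, 0.0503, 0.0516]
tool_rot: [[0.163, 0.987, -0.004], [0.987, -0.163, -0.003], [-0.003, -0.003, -1.0]]
ft_force: [-12.7, -10.4, 8.5]
grip_width: 0.0546
gripper_force: 87.9
```

Run:
```python
from h import *
import pickle
s=env.observe();print(s['position'],s['ft_force'],s['wrist_torque'],s['time_s'])
c,k=snap('wrist','w7.png');pickle.dump(c,open('w7.pkl','wb'))
cv2.imwrite('pics/w7b.png',cv2.resize(cv2.imread('pics/w7.png')[60:280,130:400],(800,652),interpolation=cv2.INTER_CUBIC)[:600])
```

```text
[0.65425587 0.05028396 0.05161601] [-12.71528306 -10.37478637   8.49315048] [-1.50819353  1.90714889 -0.71564287] 16.025
```

View pics/w7b.png

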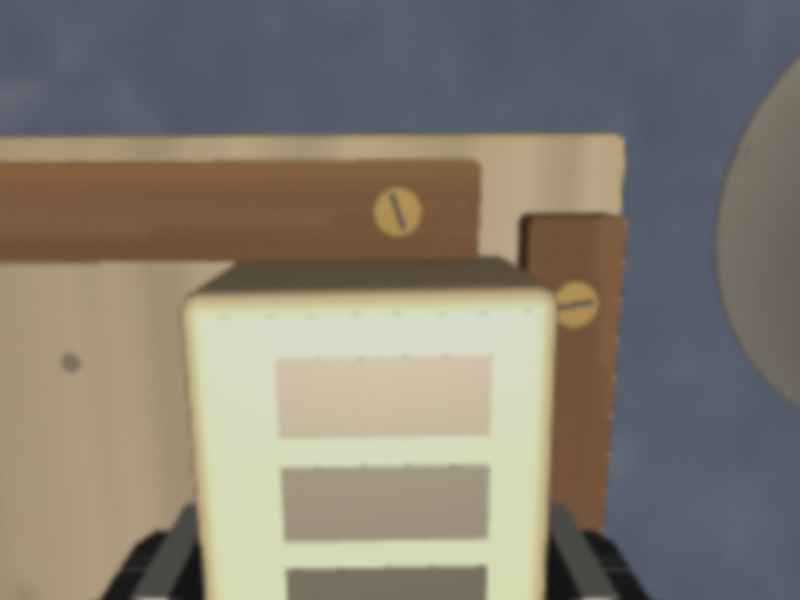

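The stone's left end meets the left fence's edge at row 260, with no bed visible between. The right side hides the far fence's edge. I'll compute the remaining gaps.

Run:
```python
from h import *
import pickle
c=pickle.load(open('w7.pkl','rb'));k=800/270
f=lambda u,v,z:onz(c,((u+.5)/k-.5+130,(v+.5)/k-.5+60),z)[:2]
th=-.162;x=np.array([np.cos(th),np.sin(th)]);y=np.array([-x[1],x[0]])
l=(f(20,262,.026)+f(470,260,.026))/2
a,b=f(186,300,.0603),f(555,293,.0603)
print('left gap',(l-(a+b)/2)@y, 'stone tilt',np.arctan2(*(b-a)[1::-1]))
r=f(522,218,.026);print('far gap',(r-b)@x, 'width',(b-a)@x)
a,b=f(186,308,.0603),f(555,303,.0603);print((l-(a+b)/2)@y)
L=f(20,262,.026);M=f(470,260,.026);print(np.arctan2(*(M-L)[1::-1]))
```

```text
left gap 0.001356862331235435 stone tilt -0.1445560906259157
far gap 0.0007496041719557239 width 0.05293603285878211
0.002656321846298696
-0.159305344032171
```

Emit:
{"op": "jog_arm", "data": {
  "hand": [0.05,0.05,0.05,0.05,0.05],
  "travel": [
    [0.0002,0.001,0],
    [0.0002,0.001,0],
    [0,0,0],
    [0,0,0],
    [0,0,0]
  ],
  "yaw": [0,0,0,0,0]
}}

```text
time_s: 16.7
position: [0.6543, 0.0506, 0.0516]
tool_rot: [[0.164, 0.987, -0.005], [0.986, -0.164, -0.005], [-0.006, -0.004, -1.0]]
ft_force: [-15.8, -17.8, 9.7]
grip_width: 0.0547
gripper_force: 88.1
```

Emit:
{"op": "jog_arm", "data": {
  "hand": [0.05,0.05,0.05,0.05,0.05],
  "travel": [
    [0.0002,0.001,0],
    [0.0002,0.001,0],
    [0,0,0],
    [0,0,0],
    [0,0,0]
  ],
  "yaw": [0,0,0,0,0]
}}

```text
time_s: 17.32
position: [0.6544, 0.0507, 0.0518]
tool_rot: [[0.164, 0.986, -0.006], [0.986, -0.164, -0.008], [-0.009, -0.005, -1.0]]
ft_force: [-17.8, -26.4, 11.8]
grip_width: 0.0546
gripper_force: 88.3
```

Emit:
{"op": "jog_arm", "data": {
  "hand": [0.05,0.05,0.05,0.05,0.05],
  "travel": [
    [0.001,-0.0002,-0.0004],
    [0.001,-0.0002,0],
    [0,0,0],
    [0,0,0],
    [0,0,0]
  ],
  "yaw": [0,0,0,0,0]
}}

```text
time_s: 17.95
position: [0.6546, 0.0507, 0.0518]
tool_rot: [[0.164, 0.986, -0.011], [0.986, -0.164, -0.008], [-0.009, -0.009, -1.0]]
ft_force: [-28.0, -24.9, 20.4]
grip_width: 0.0549
gripper_force: 89.6
```

Emit:
{"op": "jog_arm", "data": {
  "hand": [0.05,0.05,0.05,0.05,0.05],
  "travel": [
    [0.001,-0.0002,0],
    [0,0,0],
    [0,0,0],
    [0,0,0],
    [0,0,0]
  ],
  "yaw": [0,0,0,0,0]
}}

```text
time_s: 18.58
position: [0.6547, 0.0507, 0.0519]
tool_rot: [[0.164, 0.986, -0.013], [0.986, -0.164, -0.007], [-0.01, -0.012, -1.0]]
ft_force: [-32.7, -24.2, 22.7]
grip_width: 0.0545
gripper_force: 89.9
```

Run:
```python
from h import *
s=env.observe();print(s['position'],s['ft_force'],s['wrist_torque'],s['time_s'],np.abs(s['qvel']).max())
snap('wrist','w8.png');snap('scene','s8.png')
a=cv2.imread('pics/w8.png');b=cv2.imread('pics/s8.png')
m=np.zeros((600,800,3),np.uint8);m[:,:490]=cv2.resize(a[60:280,130:310],(490,599),interpolation=cv2.INTER_CUBIC)[:1].repeat(600,0)
m[:384,:480]=cv2.resize(a[60:268,130:390],(480,384),interpolation=cv2.INTER_CUBIC)
m[:384,480:]=cv2.resize(b[120:264,170:290],(320,384),interpolation=cv2.INTER_CUBIC)
cv2.imwrite('pics/m8.png',m[:384])
```

```text
[0.65471679 0.05073224 0.05186857] [-32.72782769 -24.23855578  22.6972092 ] [-3.8419878   5.19994598 -0.71358067] 18.575 0.10051752608743354
```

View pics/m8.png

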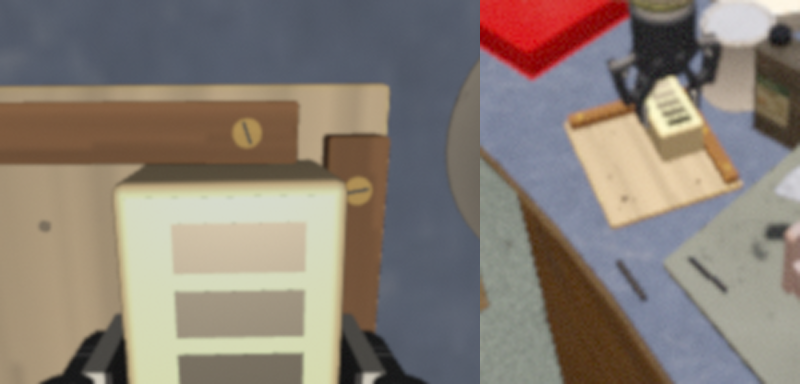

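Both sides sit against the fences and the crayon lies clear on the counter. The x push is tilting the hand by 0.013 rad, so I'll ease it slightly.

Emit:
{"op": "jog_arm", "data": {
  "hand": [0.05,0.05,0.05,0.05,0.05],
  "travel": [
    [-0.001,0.0002,0],
    [0,0,0],
    [0,0,0],
    [0,0,0],
    [0,0,0]
  ],
  "yaw": [0,0,0,0,0]
}}

```text
time_s: 19.3
position: [0.6546, 0.0507, 0.0518]
tool_rot: [[0.164, 0.986, -0.011], [0.986, -0.164, -0.008], [-0.009, -0.009, -1.0]]
ft_force: [-27.9, -26.1, 21.7]
grip_width: 0.0545
gripper_force: 89.0
```

Emit:
{"op": "jog_arm", "data": {
  "hand": [0.05,0.05,0.05,0.05,0.05],
  "travel": [
    [0,0,0],
    [0,0,0],
    [0,0,0],
    [0,0,0],
    [0,0,0]
  ],
  "yaw": [0,0,0,0,0]
}}

```text
time_s: 19.92
position: [0.6546, 0.0507, 0.0518]
tool_rot: [[0.164, 0.986, -0.011], [0.986, -0.164, -0.008], [-0.009, -0.009, -1.0]]
ft_force: [-27.7, -25.8, 20.0]
grip_width: 0.0545
gripper_force: 89.0
```

```bash
python3 -c "
from rig import env
print(env.close_job())"
```

```text
the job is handed in; nothing more can be done
None
```

I handed the job in at about 20 s. The crayon lies on the counter clear of the board, and the stone is still gripped and pressed home against both fences (about 28 N and 26 N measured along world x and y); the judge's verdict was not shown.

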